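# Take the finished block out of its drill vice

## Task

Two small drill vices stand on the bench, each with an aluminium block between its jaws. Draw back the sliding jaw of the vice that holds the finished block, the one with a milled step and a drilled hole, nearly or fully to its stop; only then lift that block out and set it gently, standing upright on its foot as it stood in the vice, in the empty wooden tray. Leave the plain uncut block and its vice as they are.

Things in the scene. Friction and masses are not known exactly. Their poses are not given: they have to be found in the camera images.
- drilled_block: The finished block: bare aluminium, 48 (x) x 29 (y) x 70 mm (z), about 0.25 kg; the 22 mm at its +x end are milled down to a shoulder 46 mm high with a 10 mm hole drilled down through it. Origin: centre of its underside; axes as its vice's. It stands on the bed of vice_done (foot 12 mm, top 82 mm over the worktop), its 29 mm width between the jaws, its 48 mm length within the jaws' 60 mm.
- blank_block: The uncut block: plain bare aluminium, 48 x 29 x 70 mm, no step or hole, standing likewise in a second, identical vice. Origin: centre of its underside, z up. To be left alone.
- vice_done: Small drill vice, fixed to the worktop; holds the finished block; its place varies. Base 90 mm (x) by y -94 to +56 mm, screw and bar out to y +94; bed between the jaws at z 12 mm. Origin: underside, on the centre line. Its y axis points from the fixed jaw to the screw end, roughly towards the robot; x runs across. Fixed jaw: y -85 to -58 mm, 60 mm wide, top at z 42 mm.
- vice_done_jaw (a joint): Position (m) of vice_done's sliding jaw along that vice's +y. Jaw gap = 30 mm + this: 0 to 0.0015 at the start (block held with about 1 mm of play), 0.025 at the stop, fully open. The screw is slackened: the jaw, gripped across its 60 mm width from above and drawn along +y, slides against about 4 N of friction and stays where it is left.
- vice_done_jaw_top (a point): Middle of the top face of vice_done's sliding jaw, 42 mm over the worktop; moves with the jaw. Axes as the vice's. The jaw is 60 mm wide (x), 21 mm thick (y); its two ends (at x -30 and +30 mm) are free from z 13 mm up, 1 mm over the base plate.
- vice_blank_jaw (a joint): Position (m) of the sliding jaw of the other, identical vice, which holds the uncut block; 0 to 0.0015 at the start, 0.025 fully open. To be left alone.
- tray: Empty shallow tray of light wood, fixed to the worktop: outside 130 (x) x 160 (y) x 25 mm high, walls and floor 6 mm thick, open at the top. Origin: centre of its underside, z up; the inner floor is 6 mm over the worktop.
Things that resemble listed ones, but are neither listed nor needed, are in the scene too. What is shaped like the drilled_block but pink or purple is not meant.

How it is judged:
By the outcome, as a careful person would: the job done as asked, in the order asked, and still so for the second after the job is handed in, with the robot touching nothing.
It also fails if it takes over 45 s, if anything falls off the work surface, if the arm or the gripper's body presses on something with over 40 N, if the wrist force passes 120 N, or if a joint passes its speed limit or range.

## Robot

A 7-joint arm with a two-finger parallel gripper is mounted at the origin on a cart in front of the work surface, level with it; the furniture and walls round the work are solid. World frame = base frame: x ahead of the robot, y to its left, z up, the work surface at z = 0. Lengths are in m, angles in degrees, forces in N, time in s.
With the tool pointing down it reaches from about 0.425 to 1.025 m from the base axis. Payload 3.6 kg.
Tool frame: the origin (TCP) lies midway between the tips of the shut fingers; the grasp point (between the pads) lies 19 mm behind it; z points along the fingers, y is the line along which they close (so a half turn about z gives the same grasp; the last joint's range is limited). The gripper opens to 85 mm and grips with 20 to 120 N. Pads are 22 mm wide; open, the fingers measure 114 mm over their backs; the gripper's body (76 mm by 85 mm) begins 54 mm behind the grasp point. The pads swing forward as they close: fully open they stand 13 mm farther back than shut.
Start: joints at [-73.997, 33.873, 2.773, 92.16, -1.908, 54.013, -1.931], TCP at [0.264, 0.675, 0.231] pointing down, gripper open.
Joint ranges: [-153.93, 153.93], [-27.13, 128.08], [-72.61, 78.16], [10.71, 143.7], [-87.88, 267.88], [4.46, 118.87], [-176.78, 176.78]. Speed limits (degrees/s): [147.25, 147.25, 180, 180, 180, 180, 180].

## Interface

Orientations are given as [roll, pitch, yaw] about the fixed x, y, z axes, in that order (R = Rz(yaw) Ry(pitch) Rx(roll)).
In Python, from rig import ctrl gives the robot as it stands. The module is installed in compiled form; this text tells all that it offers. Calls block until the motion is done:
- ctrl.move_pose(position, orientation): joint-space move of the TCP to a pose.
- ctrl.servo_line(position, rotation=None, speed=0.15, stop_force=None): straight line of the TCP; rotation=None keeps the orientation; speed is the mean speed in m/s. With stop_force (N) it stops when the force on the tool has changed by that much, and returns True; else False.
- ctrl.move_joints(angles): joint-space move.
- ctrl.gripper_to(opening, grasp_force=None): opening from 0.0 (shut) to 1.0 (fully open); grasp_force is the grip in N (None keeps the last); returns when the fingers have stopped.
- ctrl.hold(seconds).
- ctrl.inverse_kinematics(position, orientation): joint angles nearest the present ones, or None.
- ctrl.observe(): the state.
- ctrl.get_image(name): name is "scene" or "top" or "wrist"; returns a dict with "pixels" (400x640x3 uint8, blue, green, red), "fx", "fy", "cx", "cy" (pixels), "k1" (the pictures are not rectified: a ray, as slopes to the right and down, at radius r is drawn at 1 + k1 r^2 times it, then the intrinsics apply), "R" (3x3) and "t" (3): a world point X has camera coordinates R X + t. Camera axes: x right, y down, z forward; pixel columns grow to the right and rows downward; lengths in m; the calibration is good to about 2 mm. A picture is of the moment at which its call begins. There is no depth.
A pose or a line that the arm cannot do raises ctrl.IKError and nothing moves.
- ctrl.finish_job(): hands the job in; it is judged then, once.
The state is a dict: "t": time; "qpos": joint angles; "dq": joint speeds; "effort": joint torques, N m; "tool_pos": TCP position; "orientation": TCP orientation; "ft_force": force on the tool from outside, world axes, zero at the start; "ft_torque": the same for the moment, N m; "grip_width": opening from 0.0 (shut) to 1.0 (fully open); "finger_force": force on a finger pad.
Only numpy, scipy, OpenCV 4.12 (cv2) and the standard library are available. Lean on these libraries where they do the work, as an engineer would, in place of code of your own. Each camera call takes 0.05 s, during which the arm holds its last target. There are 200 camera calls.

## Working session

There is one attempt and no reset: what is moved stays moved. The work goes in short steps, each a Python script; the robot and the scene stay as the last script left them, time stands still between calls to the robot, and variables do not carry over. Pictures are saved under pics/ and viewed, at most 10 in all, crops included, and the job is handed in when it is done.

```bash
mkdir -p pics; python3 - <<'E'
from rig import ctrl
import cv2,numpy as np,pickle
d={}
for n in("scene","top"):
    d[n]=ctrl.get_image(n); cv2.imwrite(f"pics/{n}0.png",d[n]["pixels"])
    print(n,d[n]["fx"],d[n]["k1"],-d[n]["R"].T@d[n]["t"])
pickle.dump(d,open("d0.pkl","wb"))
E
```

```text
scene 486.3295069230132 0.02436787347018248 [ 0.0627477  -0.46713808  0.88007533]
top 474.0278878018296 0.03325431092537423 [0.30397428 0.07218214 1.16584944]
```

View pics/scene0.png

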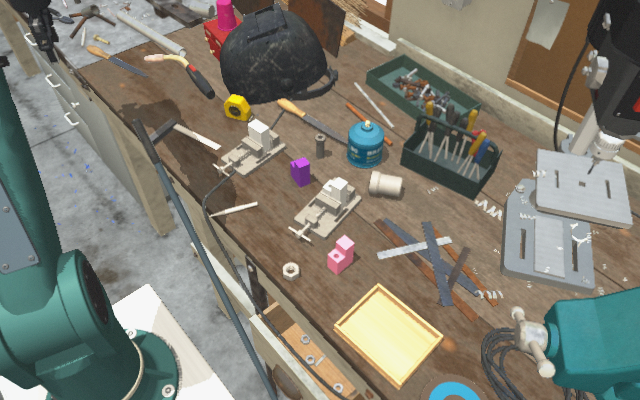

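View pics/top0.png

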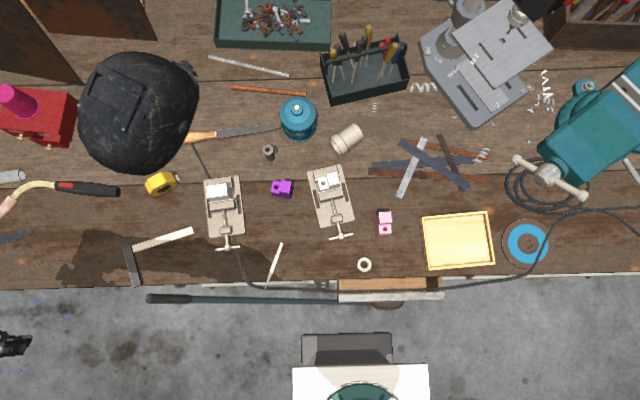

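The top view shows vices at about (224,205) and (330,195) and the tray at (458,240). The right vice's block seems to have the step. I'll enlarge both to check.

```bash
python3 - <<'E'
import cv2,numpy as np,pickle
d=pickle.load(open("d0.pkl","rb"))
t=d["top"]["pixels"];s=d["scene"]["pixels"]
a=cv2.resize(t[155:255,300:360],None,fx=6,fy=6,interpolation=cv2.INTER_CUBIC)
b=cv2.resize(s[165:245,285:370],None,fx=5,fy=6,interpolation=cv2.INTER_CUBIC)[:600]
b=cv2.resize(s[165:245,285:365],None,fx=5,fy=5,interpolation=cv2.INTER_CUBIC)
c=np.zeros((600,760,3),np.uint8);c[:,:360]=a;c[:400,360:]=b
cv2.imwrite("pics/crop0.png",c)
c=cv2.resize(t[205:280,410:505],None,fx=6,fy=6,interpolation=cv2.INTER_CUBIC)
cv2.imwrite("pics/tray0.png",c)
E
```

```text
(no output)
```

View pics/crop0.png

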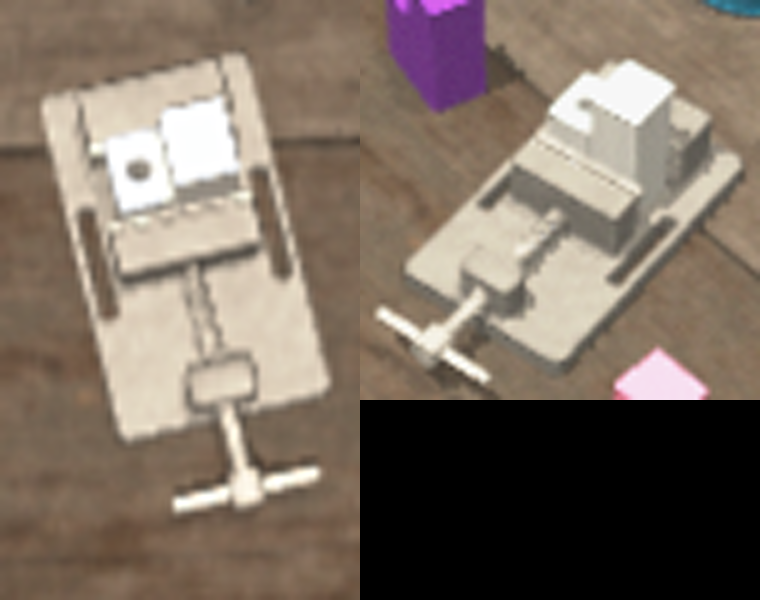

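View pics/tray0.png

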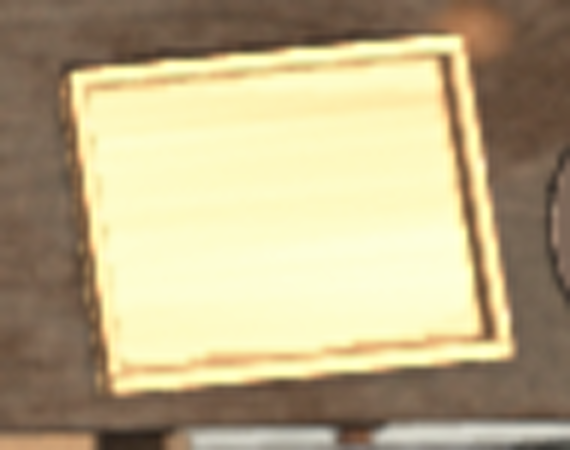

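The right vice holds the stepped block, with the hole at crop (140,170). Base plate corners are at crop (42,100), (243,53), (328,385) and (122,438). Tray rim corners are at (70,73), (466,37), (513,353) and (112,393).

```bash
cat > h.py <<'E'
import numpy as np
from scipy.optimize import least_squares
def ray(im,uv,z):
    p=(np.array(uv,float)-[im["cx"],im["cy"]])/[im["fx"],im["fy"]]
    q=p.copy()
    for _ in range(10): q=p/(1+im["k1"]*(q**2).sum(-1,keepdims=True))
    R=np.array(im["R"]);C=-R.T@np.array(im["t"])
    D=np.c_[q,np.ones(len(q))]@R
    return C+D*((z-C[2])/D[:,2])[:,None]
def proj(im,X):
    c=np.atleast_2d(X)@np.array(im["R"]).T+np.array(im["t"]); q=c[:,:2]/c[:,2:]
    q=q*(1+im["k1"]*(q**2).sum(-1,keepdims=True))
    return q*[im["fx"],im["fy"]]+[im["cx"],im["cy"]]
def rot(a): return np.array([[np.cos(a),-np.sin(a)],[np.sin(a),np.cos(a)]])
def fit(loc,w,a0):
    loc=np.array(loc)
    r=least_squares(lambda p:((loc@rot(p[2]).T+p[:2])-w[:,:2]).ravel(),[*w[:,:2].mean(0),a0])
    return r.x,np.abs(r.fun).max()
E
python3 - <<'E'
from h import *
import pickle
d=pickle.load(open("d0.pkl","rb"));im=d["top"]
C=lambda l,o=(300,155):(np.array(l,float)+.5)/6-.5+o
w=ray(im,C([(42,100),(243,53),(328,385),(122,438)]),.012)
L=np.array([(.045,-.094),(-.045,-.094),(-.045,.056),(.045,.056)])
p,e=fit(L,w,-1.5);print("vice",p,np.degrees(p[2]),e)
inv=lambda q:(q[:,:2]-p[:2])@rot(p[2])
print("sides",[np.linalg.norm(w[i]-w[i-1]) for i in range(4)])
print("block top in vice",inv(ray(im,C([(160,113),(222,97),(238,165),(172,185)]),.082)).round(4))
print("hole",inv(ray(im,C([(140,170)]),.058)))
print("jaw top front edge/ends",inv(ray(im,C([(110,228),(250,195),(258,238),(122,275)]),.042)).round(4))
w=ray(im,C([(70,73),(466,37),(513,353),(112,393)],(410,205)),.025)
t,e=fit([(.065,.08),(.065,-.08),(-.065,-.08),(-.065,.08)],w,0);print("tray",t,np.degrees(t[2]),e)
s=d["scene"]
for n,y,z in(("base",L,.012),("topblk",np.array([(.002,-.058),(-.024,-.058),(-.024,-.029),(.002,-.029)]),.082)):
    X=np.c_[y@rot(p[2]).T+p[:2],np.full(4,z)];print(n,((proj(s,X)-[285,165]+.5)*5+[360,0]).round(0).tolist())
E
```

```text
vice [ 0.54059493  0.05259537 -4.50403034] -258.0619294141386 0.002215088571663082
sides [np.float64(0.14716300844556207), np.float64(0.08673526691733728), np.float64(0.14552923542028698), np.float64(0.08745591563635322)]
block top in vice [[ 0.0008 -0.0567]
 [-0.0245 -0.0573]
 [-0.024  -0.0291]
 [ 0.0031 -0.0273]]
hole [[ 0.01260688 -0.04201453]]
jaw top front edge/ends [[ 0.0293 -0.0253]
 [-0.0291 -0.0252]
 [-0.0279 -0.0071]
 [ 0.0291 -0.0053]]
tray [ 0.43617841 -0.24696572  0.06397271] 3.665366496852099 0.001360825150514
base [[596.0, 70.0], [750.0, 155.0], [562.0, 360.0], [403.0, 263.0]]
topblk [[631.0, 53.0], [678.0, 79.0], [641.0, 118.0], [593.0, 91.0]]
```

Vice pose, block and jaw all agree with the given sizes, to within about 2 mm. Next I'll grip the jaw and draw it back.

```bash
cat >> h.py <<'E'
VP=np.array([0.5406,0.0526]);VA=np.radians(101.94);YW=101.94
def v(x,y,z): return [*(rot(VA)@[x,y]+VP),z]
TR=np.array([0.4362,-0.2470]);TY=3.67
def st(c,l=""):
    o=c.observe();print(l,round(o["t"],2),np.round(o["tool_pos"],4),np.round(o["orientation"],1),"F",np.round(o["ft_force"],1),"g",round(o["grip_width"],3),round(float(np.max(o["finger_force"])),1));return o
E
python3 - <<'E'
from h import *
from rig import ctrl
import cv2
st(ctrl,"start")
y=-.0155
for yaw in(YW-90,YW,YW-180):
    q=ctrl.inverse_kinematics(v(0,y,.15),[180,0,yaw]);print(yaw,None if q is None else np.round(q,0))
ctrl.move_pose(v(0,y,.15),[180,0,YW-90]);st(ctrl,"above")
print(ctrl.servo_line(v(0,y,.014),speed=.08,stop_force=8));st(ctrl,"down")
ctrl.gripper_to(0.3,30);st(ctrl,"grip")
im=ctrl.get_image("scene");cv2.imwrite("pics/grip.png",cv2.resize(im["pixels"][130:270,250:400],None,fx=4,fy=4))
E
```

```text
start 0.1 [0.2638 0.6745 0.2302] [-179.9    0.   158.6] F [ 0.8 -0.   0.4] g 0.999 0.0
11.939999999999998 [-37.  34.  38. 119. -33.  38. -55.]
101.94 [-25.  30.  20. 118. -17.  35.  19.]
-78.06 [  8.  30. -25. 117.  21.  37. 161.]
above 2.55 [0.556  0.0573 0.1499] [-180.    -0.    12.1] F [ 0.8 -0.1  0. ] g 0.998 0.0
False
down 4.4 [0.5561 0.0559 0.0144] [180.   -0.   11.9] F [-0.2 -0.3 -0.5] g 1.001 0.0
grip 4.75 [0.5563 0.0552 0.0146] [ 1.80e+02 -1.00e-01  1.19e+01] F [-0.1 -0.1  5.3] g 0.694 31.7
```

View pics/grip.png

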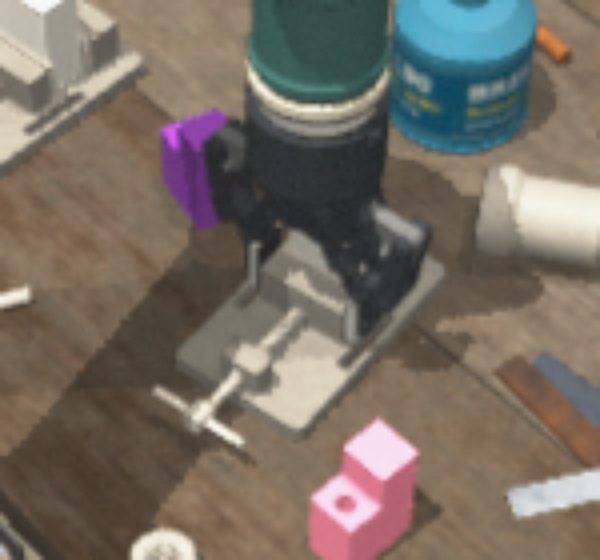

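The picture shows the fingers straddling the jaw at about (300,290), with an opening of 0.694 (about 60 mm), so it is gripped. Now the pull.

```bash
python3 - <<'E'
from h import *
from rig import ctrl
import cv2,pickle
o=st(ctrl); p0=np.array(o["tool_pos"]); d=np.array([*(rot(VA)@[0,1]),0])
print(ctrl.servo_line(list(p0+d*.030),speed=.025,stop_force=18));o=st(ctrl,"pulled");print("moved",(np.array(o["tool_pos"])-p0)@d)
ctrl.gripper_to(1.0);o=st(ctrl,"open")
p=np.array(o["tool_pos"]);p[2]=.20
ctrl.servo_line(list(p),speed=.2)
ctrl.move_pose([.46,-.12,.25],[180,0,YW]);st(ctrl,"away")
im=ctrl.get_image("top");pickle.dump(im,open("d1.pkl","wb"))
cv2.imwrite("pics/pulled.png",cv2.resize(im["pixels"][155:255,300:380],None,fx=6,fy=6,interpolation=cv2.INTER_CUBIC))
E
```

```text
4.8 [0.5563 0.0552 0.0146] [ 1.80e+02 -1.00e-01  1.19e+01] F [-0.9 -0.1  6.3] g 0.698 31.7
True
pulled 5.83 [0.5329 0.0503 0.0146] [179.9  -0.4  11.9] F [-1.   0.4  2.8] g 0.698 35.1
moved 0.023888995854318827
open 6.22 [0.5366 0.0497 0.0152] [179.7  -0.8  11.9] F [ 0.8 -0.5 -0.5] g 0.997 0.0
away 8.67 [ 0.46   -0.1196  0.2495] [-180.    -0.   101.9] F [ 0.5  0.6 -0.9] g 0.999 0.0
```

View pics/pulled.png

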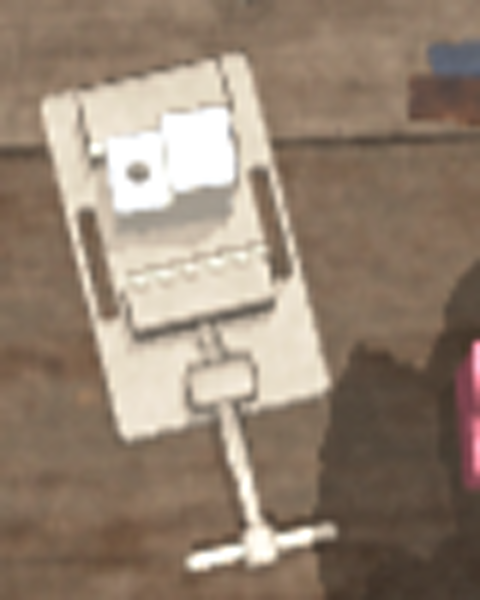

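The jaw has moved back to its rear edge at (136,330)–(275,293). The block still stands, with its tall top corners near (162,115), (228,107), (236,180) and (170,190). I'll check these numerically.

```bash
python3 - <<'E'
from h import *
import pickle,cv2
im=pickle.load(open("d1.pkl","rb"));im0=pickle.load(open("d0.pkl","rb"))["top"]
C=lambda l,o=(300,155):(np.array(l,float)+.5)/6-.5+o
inv=lambda q:(q[:,:2]-VP)@rot(VA)
print("jaw rear now",inv(ray(im,C([(136,330),(275,293)]),.042)).round(4),"before",inv(ray(im,C([(122,275),(258,238)]),.042)).round(4))
for I in(im0,im):
    g=cv2.resize(I["pixels"][155:255,300:380],None,fx=6,fy=6,interpolation=cv2.INTER_CUBIC).min(2)
    m=(g>235).astype(np.uint8);m[:, 260:]=0;m[215:]=0
    n,l,s,c=cv2.connectedComponentsWithStats(m);
    for k in range(1,n):
        if s[k,4]>800:
            r=cv2.minAreaRect(np.argwhere(l==k)[:,::-1].astype(np.float32));b=cv2.boxPoints(r);print(s[k,4],b.round(0).tolist(),round(r[2],1))
w=ray(im,C([(162,115),(228,107),(236,180),(170,190)]),.082)
p,e=fit([(.002,-.0145),(-.024,-.0145),(-.024,.0145),(.002,.0145)],w,VA);print("block",inv(p[None]),np.degrees(p[2]),e)
print("hole",inv(ray(im,C([(139,172)]),.058)))
E
```

```text
jaw rear now [[ 0.0289  0.018 ]
 [-0.0291  0.0165]] before [[ 0.0291 -0.0053]
 [-0.0279 -0.0071]]
4364 [[156.0, 113.0], [221.0, 97.0], [238.0, 169.0], [173.0, 184.0]] 76.8
2965 [[91.0, 143.0], [157.0, 127.0], [174.0, 197.0], [109.0, 213.0]] 76.0
7974 [[103.0, 123.0], [226.0, 107.0], [237.0, 194.0], [115.0, 211.0]] 82.3
block [[ 0.00015024 -0.04067509]] 95.09076259168451 0.0010088605276687979
hole [[ 0.01318396 -0.04130299]]
```

The jaw is about 24 mm open, so it is at its stop. The block has turned about 6° but still stands. I'll grasp it at its present yaw.

```bash
python3 - <<'E'
from h import *
from rig import ctrl
import cv2
by=95.3; c=np.array(v(0,-.0407,0)[:2])+rot(np.radians(by))@[-.005,0]
ctrl.move_pose([*c,.16],[180,0,by]);ctrl.gripper_to(.75,30)
print(ctrl.servo_line([*c,.047],speed=.08,stop_force=6));st(ctrl,"down")
ctrl.gripper_to(0.1,35);st(ctrl,"grip")
print(ctrl.servo_line([*c,.155],speed=.08));st(ctrl,"lifted")
im=ctrl.get_image("scene");cv2.imwrite("pics/lift.png",cv2.resize(im["pixels"][110:250,260:410],None,fx=4,fy=4))
E
```

```text
False
down 11.56 [0.5813 0.0561 0.0475] [179.9  -0.   95.3] F [-0.6 -0.3  0.5] g 0.748 0.0
grip 11.97 [0.5808 0.0561 0.0474] [-180.    -0.    95.3] F [-1.2 -0.3  4.9] g 0.333 34.8
False
lifted 13.47 [0.5804 0.056  0.1544] [-179.9    0.    95.3] F [-0.2  0.5 -2.3] g 0.336 34.4
```

View pics/lift.png

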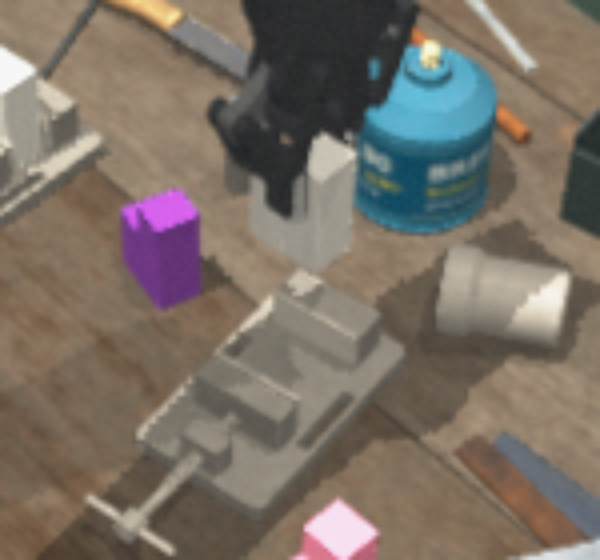

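The block hangs upright at (305,205), clear of the opened vice. Now to place it in the tray.

```bash
python3 - <<'E'
from h import *
from rig import ctrl
import cv2,pickle
by=90+TY; c=TR+rot(np.radians(by))@[-.005,0]
ctrl.move_pose([*c,.155],[180,0,by]);st(ctrl,"over")
ctrl.servo_line([*c,.052],speed=.08);ctrl.hold(.3);st(ctrl,"low")
print(ctrl.servo_line([*c,.038],speed=.01,stop_force=2.5));st(ctrl,"touch")
ctrl.gripper_to(.7);st(ctrl,"open")
ctrl.servo_line([*c,.16],speed=.08)
ctrl.move_pose([.46,-.03,.30],[180,0,by]);st(ctrl,"away")
a=ctrl.get_image("top")["pixels"];b=ctrl.get_image("scene")["pixels"]
im=np.hstack([cv2.resize(a[180:280,400:500],(400,400)),cv2.resize(b[270:400,320:450],(400,400))])
cv2.imwrite("pics/placed.png",im)
E
```

```text
over 14.8 [ 0.4379 -0.2508  0.155 ] [179.9  -0.   93.8] F [ 0.3  0.6 -2.8] g 0.337 34.4
low 16.53 [ 0.4367 -0.252   0.0523] [180.    0.   93.7] F [ 0.4  0.5 -1.9] g 0.338 34.4
True
touch 17.53 [ 0.4365 -0.252   0.0414] [-180.    -0.    93.7] F [-0.3  0.3  4.4] g 0.335 35.1
open 17.94 [ 0.4356 -0.2514  0.0405] [-1.799e+02 -1.000e-01  9.370e+01] F [-0.1  0.4  0.6] g 0.699 0.0
away 20.61 [ 0.4595 -0.031   0.2994] [-179.9    0.    93.6] F [ 0.3  0.  -0.1] g 0.697 0.0
```

View pics/placed.png

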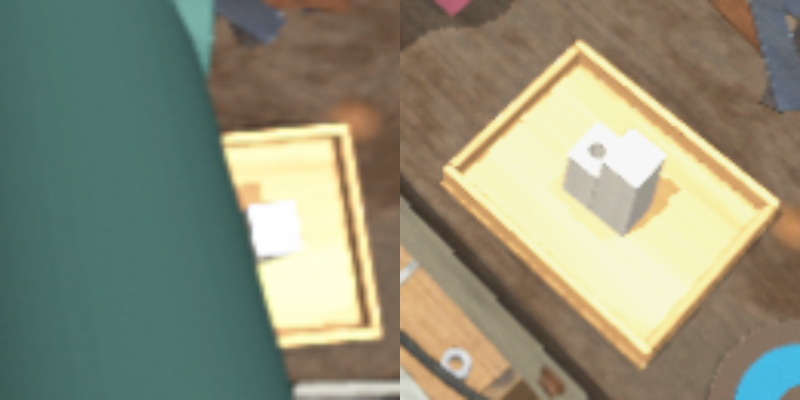

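The block stands upright near the tray's centre, at about (612,180), and the robot is clear of it.

```bash
python3 -c "
from rig import ctrl
print(ctrl.finish_job())"
```

```text
the job is handed in; nothing more can be done
None
```

The job is handed in at about 21 s: I drew the finished block's vice jaw back about 24 mm, to its stop, then set the block upright in the tray and left the plain block and its vice untouched.

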